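# Punch the mark, then pull the index pin and hold it out

### The job

The grey-bridged marking jig has a work piece on its sled. With the index pin still seated, press the head of the sprung marking punch down to its stop for a moment and let it spring back up; then take the knob of the index pin, pull it straight up as far as it goes so that the pin is clear of its hole in the sled, and finish while still holding it there, so that I can slide the sled to its next station. Do not shift the sled, and leave the other things on the bench where they lie.

Things in the scene. Friction and masses are not known exactly. Their poses are not given: they have to be found in the camera images.
- jig_base: plywood base plate of the marking jig, screwed to the bench, 130 x 290 x 12 mm with two aluminium guide rails (12 mm high) along its long sides; origin at the centre of its underside, on the bench top; its y axis is the slide direction, x runs across (about away from the robot). Its position and yaw vary.
- sled: aluminium plate 101 x 266 x 12 mm lying loose between the guide rails on the base, with a row of seven 13 mm index holes along its front half; a pine batten, 36 x 250 x 30 mm, is fastened on its back half. Origin at the centre of the plate's underside. Only the index pin keeps it from sliding; it must not be shifted.
- pin_unit: grey bridge (130 x 44 mm, top of the cross bar 78 mm above the bench) fixed across the sled, carrying the index pin: a steel sleeve 15 mm in diameter on a 21 mm collar rises from the cross bar to 97 mm above the bench. Origin on the bench top under the bridge's centre, axes as jig_base. It stands 65 mm along y from the jig's centre, on either side (the punch unit is on the other).
- pin_knob (a point): centre of the index pin's knob, an upright black ribbed cylinder 26 mm in diameter over its ribs and 30 mm tall, over the front half of the sled (28 mm in front of the bridge's centre line). With the pin seated this point is 114 mm above the bench, the knob's underside 99 mm, its top 129 mm. The knob can be gripped across any horizontal direction. The point rises with the pin.
- index_pin (a joint): travel of the index pin, m: 0 = seated, its 10 mm tip 10 mm deep in a sled hole; grows as the knob is pulled straight up; 0.020 = fully out against its hard stop (tip 10 mm above the sled). The spring pulls it back down: about 3 N at the start, 9 N at the stop; it snaps back when let go.
- punch_unit: a second grey bridge like the first, fixed across the sled 65 mm along y on the other side of the jig's centre, carrying the marking punch in a steel barrel 22 mm in diameter that rises to 108 mm above the bench. Origin on the bench top under the bridge's centre, axes as jig_base.
- punch_head (a point): centre of the top face of the punch's head, a flat black mushroom disc 35 mm in diameter and 12 mm thick, over the batten (26 mm behind the bridge's centre line). At rest 134 mm above the bench; it goes down with the punch.
- punch (a joint): travel of the marking punch, m: 0 = up at rest; grows as the head is pressed straight down; 0.014 = at its hard stop, where the head meets the barrel. Spring force about 3.5 N at the start, 8.5 N at the stop; it springs back up when let go.
- pencil: red pencil, 166 x 8 x 8 mm, lying in front of the jig; bystander. Origin under its centre.
- screw_tin: round shallow tin of screws, 66 mm in diameter, 32 mm high; bystander. Origin under its centre.
- sanding_block: black and grey sanding block, 110 x 58 x 30 mm; bystander. Origin under its centre.
- spanner_1: spanner lying flat, 161 x 31 x 8 mm; bystander. Origin under its centre.

How it is judged:
By the outcome, as a careful person would: the job done as asked, in the order asked, and still so for the second after the job is handed in, while the arm keeps its last pose, push and grip.
It also fails if it takes over 38 s, if anything falls off the work surface, if the arm or the gripper's body presses on something with over 40 N, if the wrist force passes 120 N, or if a joint passes its speed limit or range.

### The arm

A 6-joint arm with a two-finger parallel gripper is mounted at the origin on a cart in front of the work surface, level with it; the furniture and walls round the work are solid. World frame = base frame: x ahead of the robot, y to its left, z up, the work surface at z = 0. Lengths are in m, angles in rad, forces in N, time in s.
With the tool pointing down it reaches from about 0.425 to 0.95 m from the base axis. Payload 3.5 kg.
Tool frame: the origin (TCP) lies midway between the tips of the shut fingers; the grasp point (between the pads) lies 19 mm behind it; x points along the fingers, y is the direction in which the jaws open and shut, and the axes are right-handed (so a half turn about x gives the same grasp; the last joint's range is limited). The gripper opens to 85 mm and grips with 20 to 120 N. Pads are 22 mm wide; open, the fingers measure 114 mm over their backs; the gripper's body (76 mm by 85 mm) begins 54 mm behind the grasp point. The pads swing forward as they close: fully open they stand 13 mm farther back than shut.
Start: joints at [1.114, 0.286, 1.577, -0, 1.279, -0.15], TCP at [0.204, 0.643, 0.231] pointing down, gripper open.
Joint ranges: [-2.77, 2.77], [-0.9, 2.22], [0.21, 2.48], [-1.53, 4.67], [0.24, 2.81], [-2.84, 2.84]. Speed limits (rad/s): [2.79, 2.79, 3.14, 3.14, 3.14, 3.14].

### API

Orientations are given as a unit quaternion [x, y, z, w].
In Python, from plant import sensors, optics, ctrl gives the robot as it stands.
- The arm moves only by the tool arm_command, never from a script. Its argument "increments" is a list that holds one entry, the list of rows, each a list of 4 numbers: the shift along the tool's x, y, z in cm, then the turn about the tool's x in rad. A call has 1 to 20 rows; each row shifts and turns the commanded pose from where the row before left it, along the tool's axes as they then stand; what a row does not reach is not made up. A row lasts 1/8 s, in which the tool goes at most 62.5 mm and 10.7 degrees, less where a joint would pass 70% of its speed; a pose out of reach is approached as far as the arm can. A call with a gripper value outside its range is refused whole. "grip" is the finger opening in cm, from 0 to 8.54, set as the call begins (left out, the last holds). The fingers move at their own pace and stop on an object; "grip_force" is the grip in N (left out, the last holds). Time passes only in rows, so rows that do not move let the fingers close. It gives the time, the measured TCP pose, the force and the opening at its end, in the units of the state.
- sensors.get_state(): the state, without advancing time (a new reading comes with each control period).
- optics.read_camera(name): name is "side" or "top" or "wrist"; returns the picture (420x560x3 uint8, blue, green, red); there is no depth.
- optics.camera_model(name): a dict with "camera_matrix" (3x3 intrinsics, pixels), "world_from_camera" (4x4, takes a point from camera to world coordinates); the wrist camera has in their place "mount" (4x4, takes a point from camera to tool coordinates, whose origin is the TCP and whose axes are the tool frame's). Camera axes: x right, y up, looking along -z (the intrinsics and any distortion apply to the point x, -y, -z); pixel columns grow to the right and rows downward; lengths in m; the calibration is good to about 2 mm. A picture is of the moment at which its call begins: read the wrist's pose just before it. camera_model takes no time and is no camera call.
- ctrl.sign_off(): hands the job in, once; it reports no verdict.
Trained networks look in the newest picture that a camera, given by its name, has taken for a name from the list of things; names that differ only in an ending like _2 or _b are one class to them, and where a whole thing is asked for, a point or a joint stands for the part that bears it (a point fixed in the world has none). Each returns a list of dicts, best first, with "conf" (0 to 1); they miss things now and then, are a little off and sometimes report something else, mostly with a low value. They report only what shows in the picture. A call takes as long as a camera call.
- optics.boxes_of(camera, query): "at" ([row, column] in pixels, amid what is visible of it).
- optics.place_of(camera, query): "at" ([row, column] in pixels: a listed point, or the origin of a listed thing).
The state is a dict: "time": time; "qpos": joint angles; "dq": joint speeds; "joint_efforts": joint torques, N m; "eef_pos": TCP position; "tcp_rot": TCP orientation; "contact_force": force on the tool from outside, world axes, zero at the start; "wrist_torque": the same for the moment, N m; "opening": opening from 0.0 (shut) to 1.0 (fully open).
Only numpy, scipy, OpenCV 4.12 (cv2) and the standard library are available. Lean on these libraries where they do the work, as an engineer would, in place of code of your own. Each camera call takes 0.05 s, during which the arm holds its last target.

## Working session

There is one attempt and no reset: what is moved stays moved. The work goes in short steps, Python scripts to look and compute and a tool call to move; the robot and the scene stay as the last step left them, time stands still between calls to the robot, and variables do not carry over. Pictures are saved under pics/ and viewed, and the job is handed in when it is done.

Besides the shell and the picture viewer there is one more tool, called after "Request:" as name(argument=value, ...) on one line, values as JSON. arm_command: Moves the arm, as the interface text tells. Its arguments: {"type":"object","properties":{"increments":{"type":"array","items":{"type":"array","items":{"type":"array","items":{"type":"number"}}}},"grip":{"type":"number"},"grip_force":{"type":"number"}},"required":["increments"]}

```bash
mkdir -p pics
cat > h.py <<'E'
import numpy as np,cv2
from plant import sensors,optics,ctrl
from scipy.spatial.transform import Rotation as R
def T():
    s=sensors.get_state();M=np.eye(4);M[:3,:3]=R.from_quat(s['tcp_rot']).as_matrix();M[:3,3]=s['eef_pos'];return M
def ray(cam,at,M=None):
    m=optics.camera_model(cam);K=np.array(m['camera_matrix'])
    W=np.array(m['world_from_camera']) if 'world_from_camera' in m else M@np.array(m['mount'])
    d=m.get('distortion',None)
    uv=cv2.undistortPoints(np.array([[[at[1],at[0]]]],float),K,None if d is None else np.array(d,float))[0,0]
    v=W[:3,:3]@np.array([uv[0],-uv[1],-1]);return W[:3,3],v
def atz(cam,at,z,M=None):
    o,v=ray(cam,at,M);return o+v*(z-o[2])/v[2]
E
python3 - <<'E'
from h import *
s=sensors.get_state();print(s['time'],s['eef_pos'],R.from_quat(s['tcp_rot']).as_matrix().round(3),s['contact_force'])
for c in ['top','side','wrist']:
    M=T();im=optics.read_camera(c);cv2.imwrite(f'pics/a_{c}.png',im)
    print(c,[k for k in optics.camera_model(c)])
    for q,z in [('pin_knob',.114),('punch_head',.134),('jig_base',0),('pin_unit',0),('punch_unit',0)]:
        if c=='wrist' and q in('pin_unit','punch_unit'):continue
        for d in optics.place_of(c,q)[:2]: print(c,q,np.round(d['at'],1),round(d['conf'],2),atz(c,d['at'],z,M).round(4))
print(sensors.get_state()['time'])
E
```

```text
0.0 [0.20354569 0.64289526 0.22993276] [[-0.001  0.302  0.953]
 [-0.002  0.953 -0.302]
 [-1.    -0.002 -0.   ]] [-0.4376097   0.06567022 -0.55184916]
top ['camera_matrix', 'world_from_camera']
top pin_knob [179.7 187.5] 0.51 [0.5163 0.172  0.114 ]
top punch_head [162.5 123.2] 0.56 [0.5489 0.3133 0.134 ]
top jig_base [180.  166.7] 0.79 [0.5314 0.2441 0.    ]
top pin_unit [179.  196.8] 0.81 [0.5356 0.1686 0.    ]
top punch_unit [186.1 141.2] 0.79 [0.5145 0.3074 0.    ]
top punch_unit [256.2 400.5] 0.53 [ 0.3523 -0.3463  0.    ]
side ['camera_matrix', 'world_from_camera']
side pin_knob [264.2 245.9] 0.64 [0.5128 0.1702 0.114 ]
side punch_head [308.9 222. ] 0.46 [0.5401 0.3112 0.134 ]
side pin_unit [295.7 237. ] 0.59 [0.5409 0.181  0.    ]
side punch_unit [338.8 240.3] 0.68 [0.5126 0.2999 0.    ]
wrist ['camera_matrix', 'mount']
0.8
```

View pics/a_top.png

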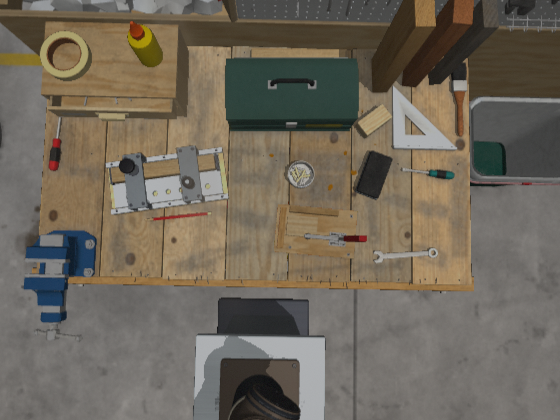

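View pics/a_side.png

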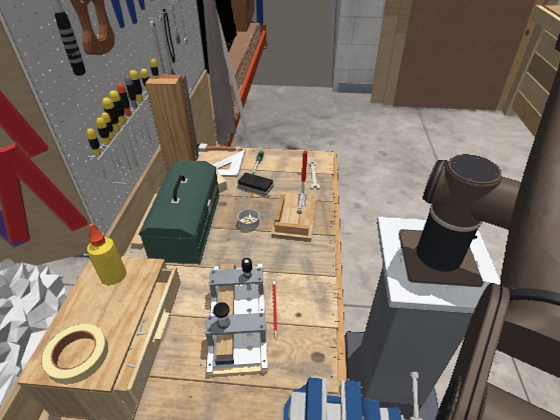

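View pics/a_wrist.png

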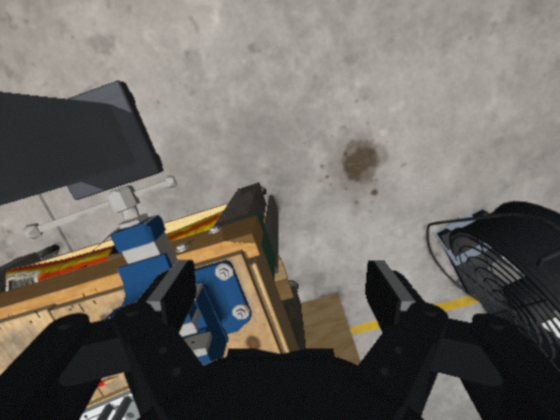

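Run:
```python
from h import *
m=optics.camera_model('wrist');print(np.array(m['mount']).round(3),np.array(m['camera_matrix']).round(1))
im=cv2.imread('pics/a_top.png')[120:240,80:260];cv2.imwrite('pics/a_topz.png',cv2.resize(im,None,fx=4,fy=4,interpolation=3))
```

```text
[[ 0.001  0.288 -0.958 -0.144]
 [ 1.    -0.001  0.     0.   ]
 [-0.001 -0.958 -0.288 -0.073]
 [ 0.     0.     0.     1.   ]] [[289.5   0.  280.3]
 [  0.  289.5 209.7]
 [  0.    0.    1. ]]
```

View pics/a_topz.png

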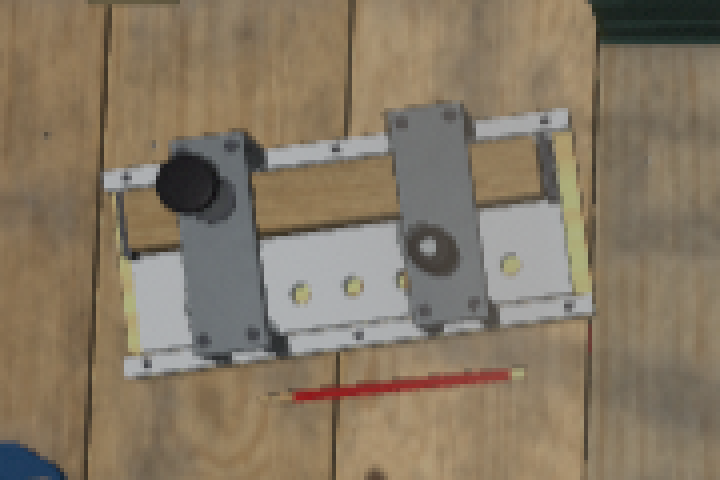

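Request:
arm_command(increments=[[[-0.2,-2.3,3.3,0],[-0.2,-2.3,3.3,0],[-0.2,-2.3,3.3,0],[-0.2,-2.3,3.3,0],[-0.2,-2.3,3.3,0],[-0.2,-2.3,3.3,0],[-0.2,-2.3,3.3,0],[-0.2,-2.3,3.3,0],[-0.2,-2.3,3.3,0],[-0.2,-2.3,3.3,0],[-0.2,-2.3,3.3,0],[-0.2,-2.3,3.3,0],[0,0,0,0],[0,0,0,0]]], grip=0)

```text
time: 2.55
eef_pos: [0.4977, 0.261, 0.2553]
tcp_rot: [0.108, 0.699, -0.108, 0.699]
contact_force: [-0.5, 0.6, -0.4]
opening: -0.002
```

Run:
```python
from h import *
s=sensors.get_state();print(s['time'],s['eef_pos'],R.from_quat(s['tcp_rot']).as_matrix().round(3),s['contact_force'])
c='wrist'
M=T();im=optics.read_camera(c);cv2.imwrite(f'pics/b_{c}.png',im)
for q,z in [('pin_knob',.114),('punch_head',.134),('jig_base',0),('pin_unit',0),('punch_unit',0)]:
        for d in optics.place_of(c,q)[:2]: print(c,q,np.round(d['at'],1),round(d['conf'],2),atz(c,d['at'],z,M).round(4))
print('top head by eye',atz('top',[166,127],.134),'knob',atz('top',[182.5,187.5],.12))
```

```text
2.55 [0.49769591 0.26098205 0.25528358] [[-0.     0.302  0.953]
 [ 0.     0.953 -0.302]
 [-1.     0.    -0.001]] [-0.4919312   0.60240809 -0.36756396]
wrist pin_knob [233.8 201. ] 0.7 [0.5098 0.1695 0.114 ]
wrist punch_head [230.7 343.8] 0.74 [0.5431 0.3117 0.134 ]
wrist jig_base [202.3 272.9] 0.79 [0.5286 0.2401 0.    ]
wrist pin_unit [220.  228.7] 0.63 [0.5346 0.1705 0.    ]
wrist punch_unit [179.2 315.8] 0.57 [0.5149 0.3074 0.    ]
wrist punch_unit [203.1 271.2] 0.28 [0.529  0.2374 0.    ]
top head by eye [0.5411427  0.30449977 0.134     ] knob [0.50898394 0.1706882  0.12      ]
```

View pics/b_wrist.png

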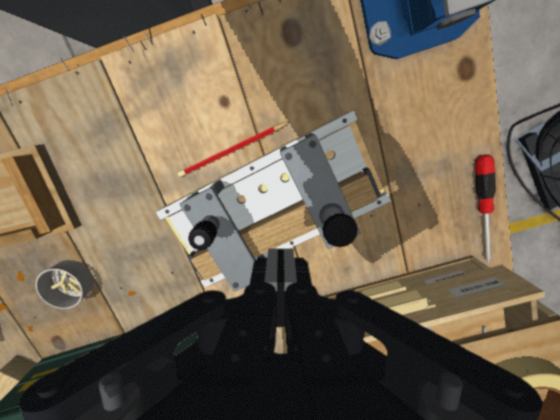

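Run:
```python
from h import *
im=cv2.imread('pics/b_wrist.png')[180:270,170:380];cv2.imwrite('pics/b_z.png',cv2.resize(im,None,fx=3.8,fy=3.8,interpolation=2))
M=T()
for p in ([224,340],[228,340],[230.7,343.8]):print(atz('wrist',p,.134,M))
```

```text
[0.53497981 0.31035791 0.134     ]
[0.53899311 0.30935199 0.134     ]
[0.54283479 0.31220926 0.134     ]
```

View pics/b_z.png

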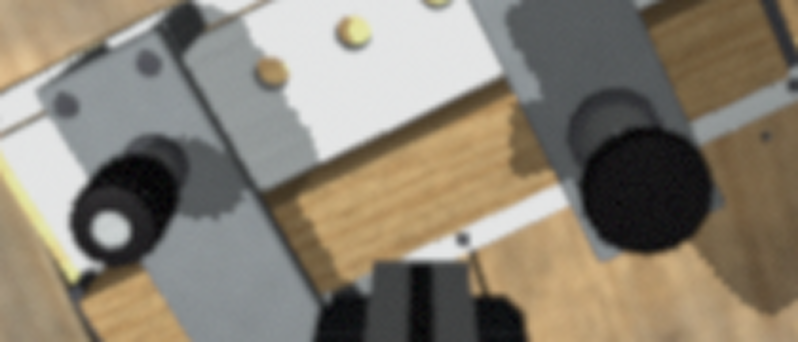

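Request:
arm_command(increments=[[[0.5,2.0,0.9,0],[2.0,2.0,0.9,0],[3.0,1.9,1.0,0],[3.0,0,0,0],[2.0,0,0,0],[0.5,0,0,0],[0,0,0,0]]])

```text
time: 3.72
eef_pos: [0.5427, 0.3087, 0.1459]
tcp_rot: [0.108, 0.699, -0.108, 0.699]
contact_force: [0.1, -0.2, -0.2]
opening: -0.003
```

Run:
```python
from h import *
s=sensors.get_state();print(s['time'],s['eef_pos'],s['contact_force'])
c='wrist'
M=T();im=optics.read_camera(c);cv2.imwrite(f'pics/c_{c}.png',im)
for q,z in [('pin_knob',.114),('punch_head',.134)]:
        for d in optics.place_of(c,q)[:2]: print(c,q,np.round(d['at'],1),round(d['conf'],2),atz(c,d['at'],z,M).round(4))
```

```text
3.725 [0.54268172 0.30866736 0.14592621] [ 0.14563762 -0.17226468 -0.15035735]
wrist pin_knob [254.3  68.5] 0.8 [0.5105 0.1713 0.114 ]
wrist punch_head [252.7 279.3] 0.59 [0.5427 0.3081 0.134 ]
wrist punch_head [254.   68.2] 0.42 [0.506  0.1894 0.134 ]
```

View pics/c_wrist.png

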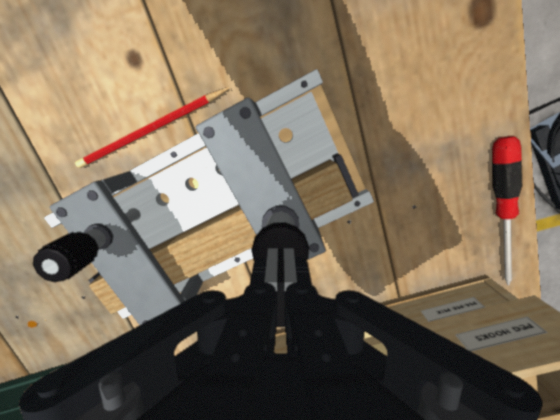

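The punch head (about col 279, row 250) sits right under the shut fingertips, and the knob shows at (265, 55). Pressing now.

Request:
arm_command(increments=[[[0.8,0,0,0],[0.5,0,0,0],[0.5,0,0,0],[0.4,0,0,0],[0.2,0,0,0],[0.1,0,0,0],[0,0,0,0]]])

```text
time: 4.75
eef_pos: [0.5427, 0.3086, 0.1216]
tcp_rot: [0.108, 0.699, -0.108, 0.699]
contact_force: [-2.8, -1.2, 7.3]
opening: 0.003
```

Request:
arm_command(increments=[[[0.1,0,0,0],[0.1,0,0,0],[0,0,0,0]]])

```text
time: 5.12
eef_pos: [0.5426, 0.3086, 0.1201]
tcp_rot: [0.108, 0.699, -0.108, 0.699]
contact_force: [-3.5, -1.9, 9.1]
opening: 0.0
```

Request:
arm_command(increments=[[[0.1,0,0,0],[0,0,0,0]]])

```text
time: 5.38
eef_pos: [0.5426, 0.3086, 0.12]
tcp_rot: [0.108, 0.699, -0.108, 0.699]
contact_force: [-6.1, -3.3, 12.6]
opening: -0.001
```

Request:
arm_command(increments=[[[0.1,0,0,0],[0,0,0,0],[0,0,0,0]]])

```text
time: 5.75
eef_pos: [0.5427, 0.3086, 0.12]
tcp_rot: [0.108, 0.699, -0.108, 0.699]
contact_force: [-6.8, -3.1, 14.8]
opening: 0.0
```

Request:
arm_command(increments=[[[-0.5,0,0,0],[-1.0,0,0,0],[-1.5,0,0,0],[-2.5,0,0,0],[-2.5,-2.0,0.2,0],[-0.5,-3.0,0.2,0],[0,-3.5,0.2,0],[0,-3.5,0.2,0],[0,-2.1,0.2,0],[0,0,0,0],[0,0,0,0]]])

```text
time: 7.12
eef_pos: [0.5097, 0.1716, 0.2014]
tcp_rot: [0.108, 0.699, -0.108, 0.699]
contact_force: [-0.5, 0.8, 0.7]
opening: 0.005
```

Run:
```python
from h import *
s=sensors.get_state();print(s['time'],s['eef_pos'],s['contact_force'])
for c in ['wrist','side']:
    M=T();im=optics.read_camera(c);cv2.imwrite(f'pics/d_{c}.png',im)
    for q,z in [('pin_knob',.114),('punch_head',.134)]:
        for d in optics.place_of(c,q)[:2]: print(c,q,np.round(d['at'],1),round(d['conf'],2),atz(c,d['at'],z,M).round(4))
im=cv2.imread('pics/d_side.png')[230:390,180:310];cv2.imwrite('pics/d_sz.png',cv2.resize(im,None,fx=3.7,fy=3.7,interpolation=2))
```

```text
7.125 [0.50971658 0.17163157 0.2014108 ] [-0.47540019  0.8173001   0.68689356]
wrist pin_knob [215.5 281.9] 0.8 [0.5116 0.1725 0.114 ]
wrist punch_head [205.9 466.3] 0.74 [0.5403 0.3099 0.134 ]
wrist punch_head [114.9 292.2] 0.28 [0.4377 0.2031 0.134 ]
side pin_knob [266.3 244.7] 0.57 [0.5147 0.1768 0.114 ]
side punch_head [308.6 222.7] 0.53 [0.5388 0.3103 0.134 ]
```

View pics/d_wrist.png

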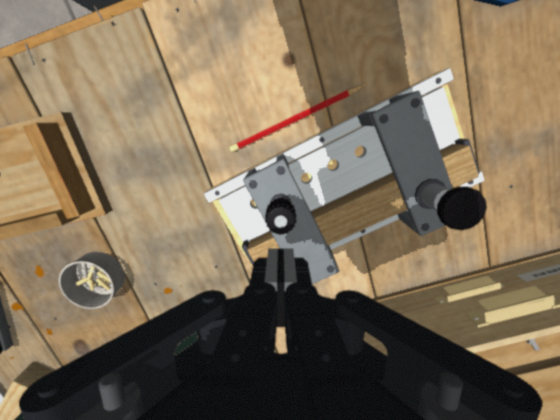

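View pics/d_sz.png

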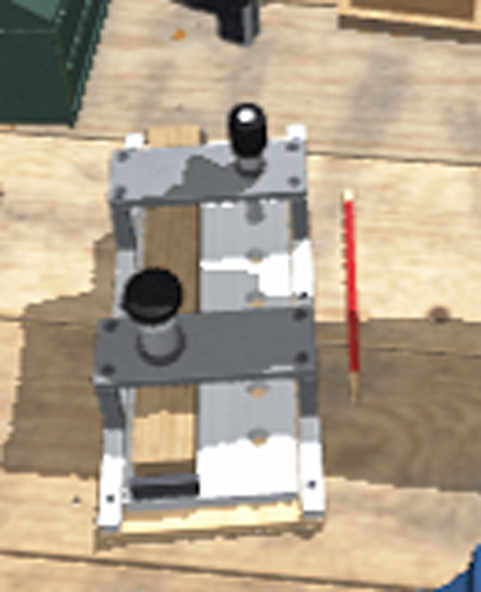

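Request:
arm_command(increments=[[[0,0.05,0.1,0],[0,0,0,0],[1.0,0,0,0],[2.5,0,0,0],[2.5,0,0,0],[2.5,0,0,0],[1.5,0,0,0],[0.7,0,0,0],[0,0,0,0],[0,0,0,0]]], grip=6.0)

```text
time: 8.68
eef_pos: [0.5113, 0.1714, 0.0954]
tcp_rot: [0.108, 0.698, -0.108, 0.699]
contact_force: [0.3, 0.3, -0.5]
opening: 0.701
```

Run:
```python
from h import *
s=sensors.get_state();print(s['time'],s['eef_pos'],s['contact_force'],s['opening'])
for c in ['wrist']:
    M=T();im=optics.read_camera(c);cv2.imwrite(f'pics/e_{c}.png',im)
    for q,z in [('pin_knob',.114),('punch_head',.134)]:
        for d in optics.place_of(c,q)[:2]: print(c,q,np.round(d['at'],1),round(d['conf'],2),atz(c,d['at'],z,M).round(4))
```

```text
8.675 [0.51132496 0.17144607 0.09535362] [ 0.28713985  0.32931497 -0.5231338 ] 0.7010304465391352
wrist pin_knob [279.4 279.4] 0.84 [0.5111 0.1711 0.114 ]
wrist punch_head [209.6 366.3] 0.4 [0.4815 0.215  0.134 ]
```

View pics/e_wrist.png

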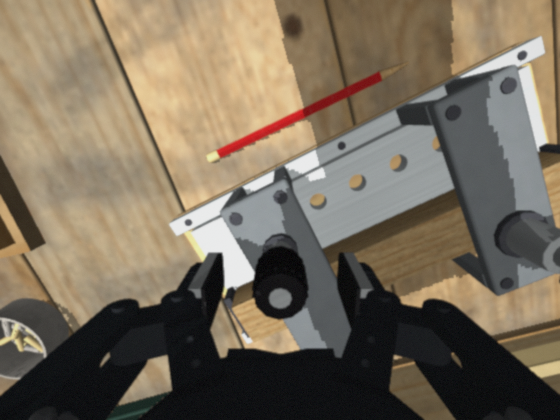

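The knob, at about (280, 279), is centred between the pads. Closing now.

Request:
arm_command(increments=[[[0,0,0,0],[0,0,0,0],[0,0,0,0],[0,0,0,0],[0,0,0,0]]], grip=1.5, grip_force=60)

```text
time: 9.45
eef_pos: [0.5106, 0.1714, 0.0947]
tcp_rot: [0.108, 0.699, -0.108, 0.699]
contact_force: [-2.0, 0.0, 2.8]
opening: 0.264
```

Request:
arm_command(increments=[[[-0.2,0,0,0],[-0.3,0,0,0],[-0.3,0,0,0],[-0.3,0,0,0],[-0.3,0,0,0],[-0.3,0,0,0],[-0.1,0,0,0],[0,0,0,0],[0,0,0,0]]])

```text
time: 10.58
eef_pos: [0.5106, 0.1714, 0.1118]
tcp_rot: [0.108, 0.699, -0.108, 0.699]
contact_force: [6.1, 2.3, -9.1]
opening: 0.265
```

Request:
arm_command(increments=[[[-0.2,0,0,0],[0,0,0,0]]])

```text
time: 10.82
eef_pos: [0.5106, 0.1714, 0.1138]
tcp_rot: [0.108, 0.699, -0.108, 0.699]
contact_force: [5.5, 1.8, -10.3]
opening: 0.268
```

Request:
arm_command(increments=[[[-0.1,0,0,0],[0,0,0,0]]])

```text
time: 11.08
eef_pos: [0.5106, 0.1714, 0.1146]
tcp_rot: [0.108, 0.699, -0.108, 0.699]
contact_force: [6.1, 3.1, -9.6]
opening: 0.261
```

Request:
arm_command(increments=[[[-0.1,0,0,0],[0,0,0,0]]])

```text
time: 11.32
eef_pos: [0.5106, 0.1714, 0.1149]
tcp_rot: [0.108, 0.698, -0.108, 0.699]
contact_force: [7.9, 2.4, -12.7]
opening: 0.268
```

Request:
arm_command(increments=[[[-0.1,0,0,0],[0,0,0,0],[0,0,0,0]]])

```text
time: 11.7
eef_pos: [0.5106, 0.1714, 0.1149]
tcp_rot: [0.108, 0.698, -0.108, 0.699]
contact_force: [10.5, 3.2, -17.4]
opening: 0.268
```

Run:
```python
from h import *
for c in ['side','wrist']:
    s=sensors.get_state();print(s['time'],s['eef_pos'],s['contact_force'],s['opening'])
    M=T();im=optics.read_camera(c);cv2.imwrite(f'pics/f_{c}.png',im)
    for q,z in [('pin_knob',.134),('sled',.012),('punch_head',.134)]:
        for d in optics.place_of(c,q)[:1]: print(c,q,np.round(d['at'],1),round(d['conf'],2),atz(c,d['at'],z,M).round(4))
im=cv2.imread('pics/f_side.png')[230:390,180:310];cv2.imwrite('pics/f_sz.png',cv2.resize(im,None,fx=3.7,fy=3.7,interpolation=2))
```

```text
11.7 [0.5105576  0.17136151 0.11489998] [ 10.54152083   3.17044874 -17.43840248] 0.2676122031898364
side pin_knob [257.7 243.2] 0.46 [0.5184 0.1678 0.134 ]
side sled [316.  237.6] 0.82 [0.5271 0.2477 0.012 ]
11.9 [0.51053631 0.17134569 0.11488483] [  9.83611834   3.46629225 -17.56564779] 0.2656234193827685
wrist pin_knob [279.4 280.1] 0.62 [0.5102 0.1714 0.134 ]
wrist sled [201.2 359.1] 0.6 [0.5252 0.2396 0.012 ]
```

View pics/f_sz.png

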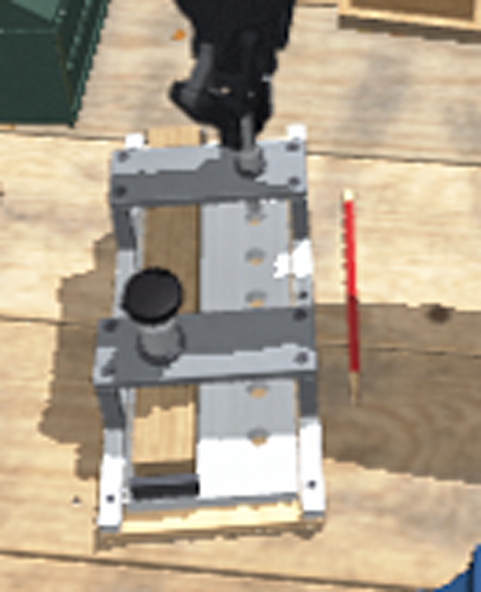

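View pics/f_wrist.png

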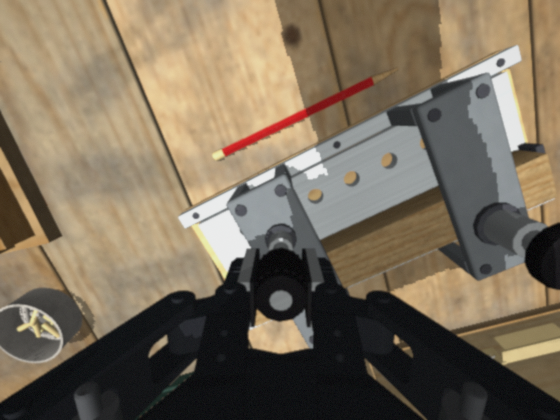

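The side crop shows the sled holes and the pencil where they were before, and the punch head back up. In the wrist picture the knob is still at (280, 279), so it hasn't slipped in the grip.

```bash
python3 -c "
from h import *
print(ctrl.sign_off());s=sensors.get_state();print(s['time'],s['eef_pos'],s['opening'])"
```

```text
the job is handed in; nothing more can be done
None
the job is handed in; nothing more can be done
```

The punch has been pressed and released, and the arm is now holding the index pin fully up. I handed the job in at about 12 s of the 38 s allowed.

- **Punch:** With the pin still seated, I pressed the head down with the fingers shut until the tip stopped at z = 0.120 m, the height of the 14 mm stop. Commanding further did not lower it, and the force rose from 9 to 15 N. I held it there briefly and let go. The wrist and side pictures afterwards showed the head back up.
- **Index pin:** I gripped the knob at 60 N and pulled it straight up 20.2 mm, to its hard stop. The last 1 mm step did not raise it, and the force rose from 13 to 17 N. The knob sat at the same place in the wrist picture before and after the pull, so it did not slip.
- **Sled and bench:** The sled holes and the pencil look unmoved in the before and after side pictures. I did not re-check the other loose items by camera, but the arm did not go near them.

Two readings were not clean:
- **Sideways force:** The arm showed up to about 10 N sideways at the pin's stop, and about 7 N while pressing the punch. I did not find the cause.
- **Side-camera estimates:** The network's knob and sled positions from the side camera were about 8 mm off the wrist camera's. For these I relied on the wrist camera and the pictures.

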